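Unlatch and open the stall's takings chest

ROBOT

A 7-joint arm with a two-finger parallel gripper is mounted at the origin on the work surface. World frame = base frame: x ahead of the robot, y to its left, z up, the work surface at z = 0. Lengths are in m, angles in rad, forces in N, time in s.
With the tool pointing down it reaches from about 0.35 to 0.9 m from the base axis. Payload 8.1 kg.
Tool frame: the origin (TCP) lies midway between the tips of the shut fingers; the grasp point (between the pads) lies 19 mm behind it; z points along the fingers, y is the line along which they close (so a half turn about z gives the same grasp; the last joint's range is limited). The gripper opens to 92 mm and grips with 3 to 60 N. Pads are 19 mm wide; open, the fingers measure 130 mm over their backs; the gripper's body (75 mm by 190 mm) begins 47 mm behind the grasp point.
Start: joints at [-1.392, 0.434, 0.025, 1.573, -0.012, 1.134, -0.075], TCP at [0.174, 0.6, 0.227] pointing down, gripper open.
Joint ranges: [-2.62, 2.62], [-0.44, 2.09], [-1.27, 1.32], [0.08, 2.57], [-1.32, 4.46], [0.12, 2], [-2.74, 2.74]. Speed limits (rad/s): [2.22, 2.22, 3.01, 3.01, 3.14, 3.14, 3.14].

INTERFACE

Orientations are given as a rotation vector (axis times angle).
In Python, from cell import arm gives the robot as it stands.
- The arm moves only by the tool move_arm, never from a script. Its argument "motion" is a list of rows, each an object of numbers: "tx", "ty", "tz": the shift along the tool's x, y, z normalised to -1 to 1, where 1 is 1000 mm; "twist": the turn about the tool's z normalised to -1 to 1, where 1 is pi/2 rad. In form: [{"tx": .., "ty": .., "tz": .., "twist": ..}, ...]. A call has 1 to 12 rows; each row shifts and turns the commanded pose from where the row before left it, along the tool's axes as they then stand; what a row does not reach is not made up. A row lasts 1/10 s, in which the tool goes at most 50 mm and 8.59 degrees, less where a joint would pass 70% of its speed; a pose out of reach is approached as far as the arm can. A call with a number of a shift or a turn outside -1 to 1 is refused whole. A call with a gripper value outside its range is refused whole. "gripper" is the gripper's target within -1 to 1 (shut at 1, half-way at 0, fully open at -1), set as the call begins (left out, the last holds). The fingers move at their own pace and stop on an object; "squeeze" is the grip in N (left out, the last holds). Time passes only in rows, so rows that do not move let the fingers close. It gives the time, the measured TCP pose, the force, the opening and the grip force at its end, in the units of the state.
- arm.observe(): the state, without advancing time (a new reading comes with each control period).
- arm.get_image(name): name is "scene" or "top"; returns the picture (384x512x3 uint8, red, green, blue); there is no depth.
- arm.calibration(name): a dict with "K" (3x3 intrinsics, pixels), "k1" (the pictures are not rectified: a ray, as slopes to the right and down, at radius r is drawn at 1 + k1 r^2 times it, then the intrinsics apply), "T" (4x4, takes a point from camera to world coordinates). Camera axes: x right, y down, z forward; pixel columns grow to the right and rows downward; lengths in m; the calibration is good to about 2 mm. A picture is of the moment at which its call begins. calibration takes no time and is no camera call.
- arm.sign_off(): hands the job in; it is judged then, once.
Trained networks look in the newest picture that a camera, given by its name, has taken for a name from the list of things; names that differ only in an ending like _2 or _b are one class to them, and where a whole thing is asked for, a point or a joint stands for the part that bears it (a point fixed in the world has none). Each returns a list of dicts, best first, with "conf" (0 to 1); they miss things now and then, are a little off and sometimes report something else, mostly with a low value. They report only what shows in the picture. A call takes as long as a camera call.
- arm.look_for(camera, query): "point" ([column, row] as shares, 0 to 1, of the picture: columns of its width, rows of its height, amid what is visible of it).
- arm.regions_of(camera, query): "region" (384x512 bool, what is visible of it) and "point" ([column, row] as shares, 0 to 1, of the picture: columns of its width, rows of its height, amid what is visible of it).
- arm.place_of(camera, query): "point" ([column, row] as shares, 0 to 1, of the picture: columns of its width, rows of its height: a listed point, or the origin of a listed thing).
The state is a dict: "clock": time; "joints": joint angles; "dq": joint speeds; "joint_efforts": joint torques, N m; "position": TCP position; "ee_rot": TCP orientation; "force": force on the tool from outside, world axes, zero at the start; "ft_torque": the same for the moment, N m; "width": opening from 0.0 (shut) to 1.0 (fully open); "gripper_force": force on a finger pad.
Only numpy, scipy, OpenCV 4.12 (cv2) and the standard library are available. Lean on these libraries where they do the work, as an engineer would, in place of code of your own. Each camera call takes 0.05 s, during which the arm holds its last target. There are 200 camera calls.

TASK

Open the market stall's takings chest: press the release button, without forcing it, until the sunken T-handle pops out, turn the T-handle a quarter turn counter-clockwise as seen from above, then raise the lid by about a hand's breadth (10 cm at its front edge) or more so that it stands open by itself, and let go. Leave the jars, the bottle and the tub beside the chest as they are.

Things in the scene. Friction and masses are not known exactly. Their poses are not given: they have to be found in the camera images.
- chest: Grey steel chest screwed to the counter, 260 (x) by 360 (y) by 110 mm high without its lid. Origin: centre of its underside; x points to the hinge side (away from the robot), y left, z up. The lid is 18 mm thick: shut, its top is 128 mm above the origin. It overhangs by 9 mm at the front, 5 mm at the sides.
- latch_plate: Latch fitting near the lid's front edge, moving with the lid. Origin on the lid's top, on the handle's turning axis, (-0.080, -0.030, 0.128) m from the chest's origin; axes as the chest's while shut. Two dark steel cheeks, 118 mm long (y), 20 mm high, outer width 50 mm (x), leave a slot 18 mm wide in which the T-handle's bar lies flush, so that it can be neither grasped nor turned.
- handle_bar (a point): Centre of the T-handle's metal bar: 84 mm long (y of this point), 14 mm thick (x), 16 mm high (z), with a 7 mm toe at its +y end. Shut, the bar's top is 18 mm above the lid. Popped out, its underside is 38 mm and its top 54 mm above the lid, 18 mm clear of the cheeks, on a stem 13 mm thick. The point moves and turns with the bar.
- release_collar: Round dark steel collar of the release button, 36 mm across, 22 mm high. Origin: centre of its underside, on the lid's top, 85 mm along chest +y from the handle's axis. In it stands a flat steel button, 22 mm across; its top is anywhere from 30 to 46 mm above this origin, differs from chest to chest and is not reported. See handle_pop for its forces.
- handle_pop (a joint): How far the T-handle is out of its slot, m: 0 shut, 0.036 out. The button sinks against a spring: 3.5 N at first, about 8 N after 5 mm, where the handle is freed and springs out by itself (4 to 6 N), about 11 N after 8 mm at its hard stop; over 20 N on button or collar damages it. The handle stays out and cannot be pushed back.
- handle_turn (a joint): Turn of the T-handle about the vertical axis through its bar's centre, rad: 0 latched (bar along the chest's y), grows counter-clockwise seen from above, stop at 1.65. It only turns when out. From about 1.1 the lid is free; a quarter turn is 1.57 (bar along the chest's x). Friction about 0.15 N m; it stays where it is left.
- lid (a joint): Opening angle of the lid, rad: 0 shut, up to 1.2. Its hinge lies along the chest's y at (0.130, 0, 0.110) m from the chest's origin, 0.21 m behind the T-handle; the front edge rises. Stiff hinge with struts: lifting at the handle takes about 5 N, and the lid stays where it is left.
- pickle_jar: Bystander: amber jar with a black cap, 70 mm across, 115 mm high, origin under its centre.
- olive_jar: Bystander: green jar with a black cap, 64 mm across, 100 mm high, origin under its centre.
- sauce_bottle: Bystander: yellow bottle, 52 mm across, 150 mm high, origin under its centre.
- food_tub: Bystander: white tub, 90 by 70 by 50 mm high, origin under its centre.

How it is judged:
On the way, in this order (a step that is already met when the one before it is completed fails the run):
1. the T-handle has popped out, not yet turned (value of joint handle_pop above 0.03 m and value of joint handle_turn below 0.3 rad), for 0.2 s.
2. the T-handle has been turned to unlatch, the lid still down (value of joint handle_turn above 1.25 rad and value of joint lid below 0.15 rad), for 0.1 s.
At the end, for the whole second after the job is handed in: The T-handle is out (more than 30 mm) and turned by more than 1.25 rad, and the lid stands open by itself at more than 0.3 rad, at rest (value of joint handle_pop above 0.03 m and value of joint handle_turn above 1.25 rad and value of joint lid above 0.3 rad and velocity of joint lid between -0.05 and 0.05 rad/s); the robot touches nothing.
It fails at once if the robot loads the release button or its collar with more than 20 N (contact force between any of the fingers, the arm and release_collar above 20 N).
It fails at once if a jar, the bottle or the tub beside the chest is shifted by more than 30 mm or tipped (distance of any of pickle_jar, olive_jar, sauce_bottle, food_tub from where it was at the start of the episode above 0.03 m or angle between any of pickle_jar, olive_jar, sauce_bottle, food_tub's own z axis and vertical above 0.3 rad).
It also fails if it takes over 54 s, if anything falls off the work surface, if the arm or the gripper's body presses on something with over 40 N, if the wrist force passes 120 N, or if a joint passes its speed limit or range.

## Working session

There is one attempt and no reset: what is moved stays moved. The work goes in short steps, Python scripts to look and compute and a tool call to move; the robot and the scene stay as the last step left them, time stands still between calls to the robot, and variables do not carry over. Pictures are saved under pics/ and viewed, at most 10 in all, crops included, and the job is handed in when it is done.

Besides the shell and the picture viewer there is one more tool, called after ">>>" as name([rows], argument=value, ...), one row to a line, values as JSON. move_arm: Moves the arm, as the interface text tells. Scaled input: -1 to 1 covers 1000 mm each way for a shift and pi/2 rad each way for a turn. Its arguments: {"type":"object","properties":{"motion":{"type":"array","items":{"type":"object","properties":{"tx":{"type":"number"},"ty":{"type":"number"},"tz":{"type":"number"},"twist":{"type":"number"}}}},"gripper":{"type":"number"},"squeeze":{"type":"number"}},"required":["motion"]}

```bash
mkdir -p pics; cat > h.py <<'E'
import numpy as np, cv2
from cell import arm
def ray(cam,pt):
    c=arm.calibration(cam);K=np.array(c["K"]);T=np.array(c["T"])
    u,v=pt[0]*512,pt[1]*384
    d=np.array([(u-K[0,2])/K[0,0],(v-K[1,2])/K[1,1]]);s=d.copy()
    for _ in range(20): s=d/(1+c["k1"]*(s@s))
    return T[:3,3],T[:3,:3]@np.array([s[0],s[1],1])
def at_z(cam,pt,z):
    o,d=ray(cam,pt);return o+d*(z-o[2])/d[2]
def tri(p1,p2):
    A=[];b=[]
    o1,d1=ray("scene",p1);o2,d2=ray("top",p2)
    s=np.linalg.lstsq(np.c_[d1,-d2],o2-o1,rcond=None)[0]
    a=o1+d1*s[0];c=o2+d2*s[1]
    return (a+c)/2,np.linalg.norm(a-c)
def save(cam,name):
    cv2.imwrite("pics/"+name,cv2.cvtColor(arm.get_image(cam),cv2.COLOR_RGB2BGR))
E
python3 - <<'E'
from h import *
np.set_printoptions(precision=4,suppress=True)
save("scene","s0.png");save("top","t0.png")
a=cv2.imread("pics/s0.png");b=cv2.imread("pics/t0.png")
cv2.imwrite("pics/both.png",cv2.resize(np.vstack([a,b]),(800,1200))[:600]) 
for n in ["chest","latch_plate","handle_bar","release_collar","pickle_jar","olive_jar","sauce_bottle","food_tub"]:
    r={c:arm.place_of(c,n)[:2] for c in("scene","top")}
    for c in r: print(n,c,[(np.round(x["point"],3),round(x["conf"],2)) for x in r[c]])
    if r["scene"] and r["top"]: print("  tri",*tri(r["scene"][0]["point"],r["top"][0]["point"]))
s=arm.observe();print(s["clock"],s["position"],s["ee_rot"],s["force"],s["width"])
for c in("scene","top"): print(np.array(arm.calibration(c)["T"]))
E
```

```text
chest scene [(array([0.491, 0.448]), 0.69)]
chest top [(array([0.445, 0.441]), 0.75)]
  tri [0.5743 0.0855 0.0201] 0.008337562330550392
latch_plate scene [(array([0.47, 0.45]), 0.97)]
latch_plate top [(array([0.476, 0.512]), 0.83)]
  tri [0.5011 0.0382 0.1417] 0.0024452197913728685
handle_bar scene [(array([0.473, 0.444]), 0.49), (array([0.562, 0.704]), 0.38)]
handle_bar top [(array([0.463, 0.51 ]), 0.64), (array([0.45 , 0.446]), 0.18)]
  tri [0.5078 0.0514 0.1282] 0.009389047393102883
release_collar scene [(array([0.424, 0.405]), 0.45)]
release_collar top [(array([0.413, 0.526]), 0.64)]
  tri [0.4886 0.1183 0.1375] 0.002096095612034754
pickle_jar scene [(array([0.374, 0.339]), 0.68)]
pickle_jar top [(array([0.269, 0.485]), 0.55)]
  tri [ 0.5341  0.3334 -0.0007] 0.0001480336089801931
olive_jar scene []
olive_jar top [(array([0.27 , 0.482]), 0.73), (array([0.281, 0.612]), 0.57)]
sauce_bottle scene [(array([0.427, 0.404]), 0.31)]
sauce_bottle top [(array([0.636, 0.43 ]), 0.7)]
  tri [ 0.4735 -0.0875  0.4232] 0.17934103116865274
food_tub scene [(array([0.569, 0.7  ]), 0.78)]
food_tub top [(array([0.63 , 0.547]), 0.87)]
  tri [ 0.4697 -0.1824 -0.0014] 0.013556718072780766
0.9 [0.1738 0.6004 0.2268] [0.4413 3.1104 0.0002] [ 0.5473 -0.4456  0.0576] 0.9991062874987773
[[ 0.7722 -0.5392  0.3361  0.1828]
 [-0.6354 -0.6563  0.4068 -0.4143]
 [ 0.0013 -0.5277 -0.8494  0.9746]
 [ 0.      0.      0.      1.    ]]
[[-0.0062 -0.9994  0.0337  0.4929]
 [-1.      0.0062 -0.0018  0.0192]
 [ 0.0016 -0.0337 -0.9994  1.3013]
 [ 0.      0.      0.      1.    ]]
```

View pics/s0.png

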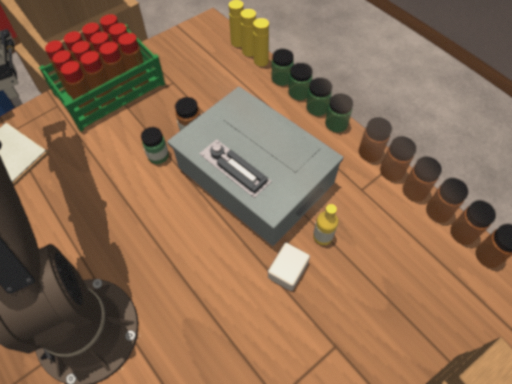

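View pics/t0.png

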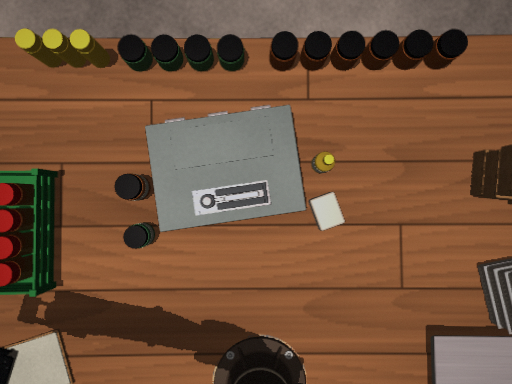

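The scene shows the chest mid-picture, with the button ring near (215,152) and the bar to its lower right. The top view has lid corners at about (147,126), (290,106), (306,210) and (161,231), the collar at (208,201) and the slot centre at (243,195). The jars are on the left and the bottle and tub on the right.

```bash
python3 - <<'E'
from h import *
np.set_printoptions(precision=4,suppress=True)
r=arm.regions_of("top","chest")[0]["region"]
q=cv2.minAreaRect(np.argwhere(r)[:,::-1].astype(np.float32));print(q)
C=np.array([at_z("top",p/[512,384],.128)[:2] for p in cv2.boxPoints(q)+.5]);
print(C,C.mean(0),[np.linalg.norm(C[i]-C[i-1]) for i in range(4)])
e=[C[i]-C[i-1] for i in range(4)]; l=max(e,key=np.linalg.norm); l=l*np.sign(l[1]); yaw=np.arctan2(-l[0],l[1]);print("yaw",yaw)
R=np.array([[np.cos(yaw),-np.sin(yaw)],[np.sin(yaw),np.cos(yaw)]])
ctr=C.mean(0)
# lid from x=-.139 to ~.13
for n,p in dict(lp=(-.08,-.03),col=(-.08,.055)).items(): print(n,ctr+R@(np.array(p)+[.0045,0]))
for n,h in [("release_collar",.145),("latch_plate",.146)]:
    g=arm.regions_of("top",n)
    for x in g[:2]:
        m=cv2.minAreaRect(np.argwhere(x["region"])[:,::-1].astype(np.float32))
        print(n,x["conf"],m,at_z("top",(np.array(m[0])+.5)/[512,384],h))
im=cv2.imread("pics/t0.png")[170:225,180:290];im2=cv2.imread("pics/s0.png")[130:200,195:285]
cv2.imwrite("pics/c0.png",np.hstack([cv2.resize(im,None,fx=4,fy=4,interpolation=2),cv2.resize(im2,(283,220),interpolation=2)]))
s=arm.observe();print(s["clock"])
E
```

```text
((225.01766967773438, 166.4840850830078), (110.405517578125, 149.12461853027344), 81.6561050415039)
[[ 0.6875  0.287 ]
 [ 0.7402 -0.0829]
 [ 0.4658 -0.1205]
 [ 0.4145  0.2471]] [0.577  0.0827] [np.float64(0.2758726084110877), np.float64(0.3736667306800748), np.float64(0.27693277008518236), np.float64(0.3712130529985276)]
yaw 0.1415063097781081
lp [0.5065 0.0423]
col [0.4945 0.1265]
release_collar 0.62 ((209.1405487060547, 199.4432373046875), (13.233863830566406, 19.703750610351562), 53.97262954711914) [0.4944 0.1216 0.145 ]
latch_plate 0.73 ((230.533203125, 197.2268524169922), (26.281051635742188, 76.1884994506836), 81.67434692382812) [0.4995 0.0689 0.146 ]
1.05
```

View pics/c0.png

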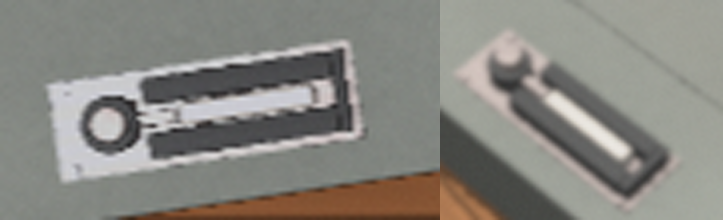

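The crop shows the button centre at about (206.5,201) in top and (216.6,144.3) in scene. The cheeks' centre is at about (242.2,195.8) in top.

```bash
cat >> h.py <<'E'
from scipy.spatial.transform import Rotation as Ro
np.set_printoptions(precision=4,suppress=True)
def to(target,ydeg=None):
    s=arm.observe();R=Ro.from_rotvec(s["ee_rot"]).as_matrix()
    y=np.degrees(np.arctan2(R[1,1],R[0,1]))
    print("t",s["clock"],"pos",s["position"],"F",s["force"],"tool shift",R.T@(np.array(target)-s["position"]),"yang",y,"tilt",R[:,2],"twist",None if ydeg is None else -(((ydeg-y+90)%180)-90)/90,"q",s["joints"])
E
python3 - <<'E'
from h import *
b,t=np.array([216.6,144.3])/[512,384],np.array([206.5,201])/[512,384]
print(tri(b,t)); print(at_z("top",t,.165),at_z("top",np.array([242.2,195.8])/[512,384],.148))
to([.494,.124,.227],8.1)
E
```

```text
(array([0.4931, 0.126 , 0.1716]), np.float64(0.0030587829915822914))
[0.4918 0.1274 0.165 ] [0.504  0.0414 0.148 ]
t 1.05 pos [0.1738 0.6004 0.2268] F [-0.2015  0.4961 -0.2836] tool shift [-0.4401 -0.3685 -0.0003] yang 73.84804944084217 tilt [ 0.      0.0001 -1.    ] twist 0.7305338826760243 q [-1.3916  0.4345  0.025   1.5732 -0.0116  1.134  -0.0751]
```

>>> move_arm([
  {"tx": -0.0366,"ty": -0.0305},
  {"tx": -0.0366,"ty": -0.0305},
  {"tx": -0.0366,"ty": -0.0305},
  {"tx": -0.0366,"ty": -0.0305},
  {"tx": -0.0366,"ty": -0.0305},
  {"tx": -0.0366,"ty": -0.0305},
  {"tx": -0.0366,"ty": -0.0305},
  {"tx": -0.0366,"ty": -0.0305},
  {"tx": -0.0366,"ty": -0.0305},
  {"tx": -0.0366,"ty": -0.0305},
  {"tx": -0.0366,"ty": -0.0305},
  {"tx": -0.0366,"ty": -0.0305},
], gripper=1)

```text
invalid input
```

>>> move_arm([
  {"twist": 0.0812},
  {"twist": 0.0812},
  {"twist": 0.0812},
  {"twist": 0.0812},
  {"twist": 0.0812},
  {"twist": 0.0812},
  {"twist": 0.0812},
  {"twist": 0.0812},
  {"twist": 0.0812},
])

```text
invalid input
```

```bash
python3 - <<'E'
from h import *
save("scene","s1.png");
im=cv2.imread("pics/s1.png")[60:240,120:360];cv2.imwrite("pics/s1c.png",cv2.resize(im,None,fx=3,fy=3,interpolation=2))
to([.4935,.1265,.18],8.1)
print(arm.observe()["width"])
E
```

```text
t 1.1 pos [0.1738 0.6004 0.2268] F [-0.065   0.2311 -0.4941] tool shift [-0.4389 -0.3662  0.0467] yang 73.84909598732216 tilt [ 0.      0.0001 -1.    ] twist 0.7305455109702462 q [-1.3916  0.4345  0.025   1.5732 -0.0116  1.134  -0.0751]
0.9996837295625894
```

View pics/s1c.png

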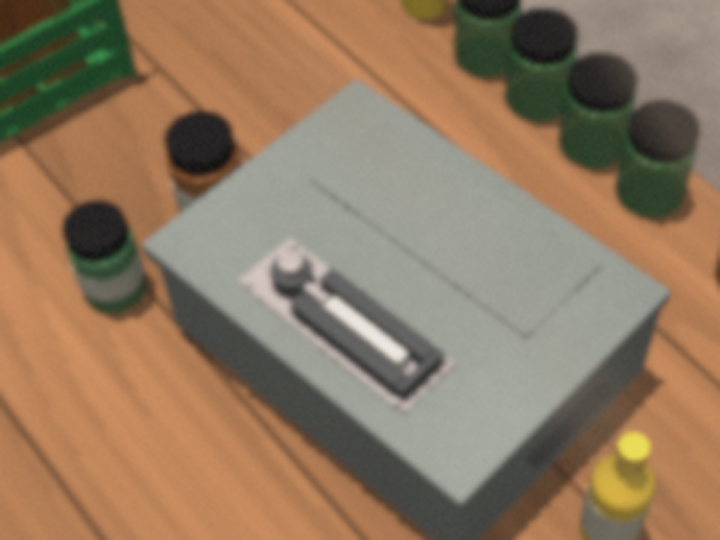

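The move was refused, and the picture shows the scene unchanged with the button at about (217,147). I'll give every row all four fields.

>>> move_arm([
  {"tx": -0.0366,"ty": -0.0305,"tz": 0,"twist": 0},
  {"tx": -0.0366,"ty": -0.0305,"tz": 0,"twist": 0},
  {"tx": -0.0366,"ty": -0.0305,"tz": 0,"twist": 0},
  {"tx": -0.0366,"ty": -0.0305,"tz": 0,"twist": 0},
  {"tx": -0.0366,"ty": -0.0305,"tz": 0,"twist": 0},
  {"tx": -0.0366,"ty": -0.0305,"tz": 0,"twist": 0},
  {"tx": -0.0366,"ty": -0.0305,"tz": 0,"twist": 0},
  {"tx": -0.0366,"ty": -0.0305,"tz": 0,"twist": 0},
  {"tx": -0.0366,"ty": -0.0305,"tz": 0,"twist": 0},
  {"tx": -0.0366,"ty": -0.0305,"tz": 0,"twist": 0},
  {"tx": -0.0366,"ty": -0.0305,"tz": 0,"twist": 0},
  {"tx": -0.0366,"ty": -0.0305,"tz": 0,"twist": 0},
], gripper=1, squeeze=20)

```text
clock: 2.3
position: [0.4948, 0.125, 0.2271]
ee_rot: [0.441, 3.11, 0.001]
force: [0.8, 0.8, -0.8]
width: 0.021
gripper_force: 0.0
```

>>> move_arm([
  {"tx": 0,"ty": 0,"tz": 0,"twist": 0.0812},
  {"tx": 0,"ty": 0,"tz": 0,"twist": 0.0812},
  {"tx": 0,"ty": 0,"tz": 0,"twist": 0.0812},
  {"tx": 0,"ty": 0,"tz": 0,"twist": 0.0812},
  {"tx": 0,"ty": 0,"tz": 0,"twist": 0.0812},
  {"tx": 0,"ty": 0,"tz": 0,"twist": 0.0812},
  {"tx": 0,"ty": 0,"tz": 0,"twist": 0.0812},
  {"tx": 0,"ty": 0,"tz": 0,"twist": 0.0812},
  {"tx": 0,"ty": 0,"tz": 0,"twist": 0.0812},
  {"tx": 0,"ty": 0,"tz": 0,"twist": 0},
])

```text
clock: 3.3
position: [0.4939, 0.1268, 0.2268]
ee_rot: [2.061, 2.37, 0.0]
force: [-1.0, 0.4, -0.6]
width: 0.003
gripper_force: 0.0
```

```bash
python3 - <<'E'
from h import *
save("scene","s2.png");
im=cv2.imread("pics/s2.png")[60:240,120:360];cv2.imwrite("pics/s2c.png",cv2.resize(im,None,fx=3,fy=3,interpolation=2))
to([.4935,.1265,.18],8.1)
print(arm.observe()["width"])
E
```

```text
t 3.35 pos [0.4939 0.1268 0.2268] F [ 0.0282 -0.0292 -0.3985] tool shift [-0.0002 -0.0004  0.0468] yang 8.242122289679754 tilt [ 0.0001  0.     -1.    ] twist 0.001579136551997193 q [-0.7524  0.2556  0.4952  1.8796 -0.1397  1.0402 -0.056 ]
0.00838904738840325
```

View pics/s2c.png

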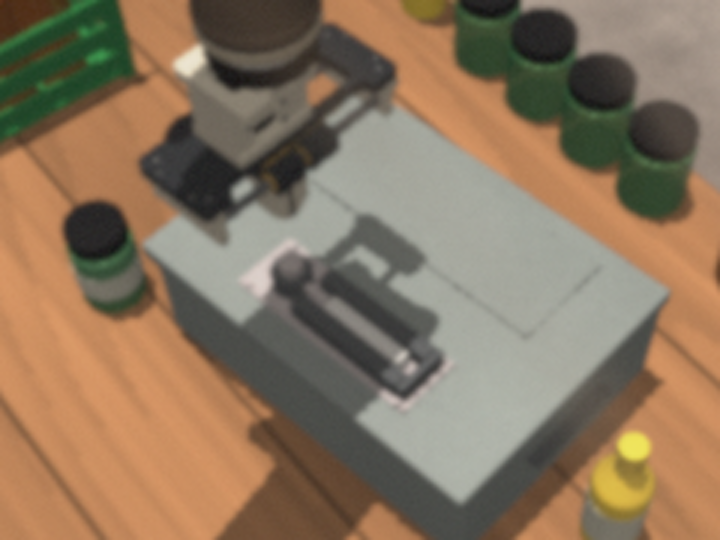

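The shut fingertips hang right above the button, with the tips near (287,205) and the button at (292,270). Descending.

>>> move_arm([
  {"tx": 0,"ty": 0,"tz": 0.02,"twist": 0},
  {"tx": 0,"ty": 0,"tz": 0.02,"twist": 0},
  {"tx": 0,"ty": 0,"tz": 0.01,"twist": 0},
  {"tx": 0,"ty": 0,"tz": 0,"twist": 0},
])

```text
clock: 3.75
position: [0.4931, 0.1264, 0.1757]
ee_rot: [-2.056, -2.374, 0.003]
force: [-0.5, 0.6, 0.3]
width: 0.004
gripper_force: 0.0
```

>>> move_arm([
  {"tx": 0,"ty": 0,"tz": 0.001,"twist": 0},
  {"tx": 0,"ty": 0,"tz": 0.001,"twist": 0},
  {"tx": 0,"ty": 0,"tz": 0.001,"twist": 0},
  {"tx": 0,"ty": 0,"tz": 0.001,"twist": 0},
  {"tx": 0,"ty": 0,"tz": 0,"twist": 0},
])

```text
clock: 4.25
position: [0.4939, 0.1267, 0.1728]
ee_rot: [2.059, 2.373, 0.0]
force: [0.0, -0.3, 0.3]
width: 0.004
gripper_force: 0.0
```

>>> move_arm([
  {"tx": 0,"ty": 0,"tz": 0.001,"twist": 0},
  {"tx": 0,"ty": 0,"tz": 0.001,"twist": 0},
  {"tx": 0,"ty": 0,"tz": 0.001,"twist": 0},
  {"tx": 0,"ty": 0,"tz": 0,"twist": 0},
])

```text
clock: 4.65
position: [0.4938, 0.1266, 0.1695]
ee_rot: [-2.059, -2.372, 0.0]
force: [0.2, -0.1, -0.4]
width: 0.002
gripper_force: 0.0
```

>>> move_arm([
  {"tx": 0,"ty": 0,"tz": 0.001,"twist": 0},
  {"tx": 0,"ty": 0,"tz": 0.001,"twist": 0},
  {"tx": 0,"ty": 0,"tz": 0.001,"twist": 0},
  {"tx": 0,"ty": 0,"tz": 0,"twist": 0},
])

```text
clock: 5.05
position: [0.4938, 0.1266, 0.1666]
ee_rot: [-2.059, -2.372, 0.0]
force: [0.8, -0.4, 0.6]
width: 0.005
gripper_force: 0.0
```

>>> move_arm([
  {"tx": 0,"ty": 0,"tz": 0.001,"twist": 0},
  {"tx": 0,"ty": 0,"tz": 0.001,"twist": 0},
  {"tx": 0,"ty": 0,"tz": 0.001,"twist": 0},
  {"tx": 0,"ty": 0,"tz": 0,"twist": 0},
])

```text
clock: 5.45
position: [0.4938, 0.1266, 0.1636]
ee_rot: [-2.059, -2.372, 0.0]
force: [-0.1, -0.3, 0.4]
width: 0.008
gripper_force: 0.0
```

>>> move_arm([
  {"tx": 0,"ty": 0,"tz": 0.001,"twist": 0},
  {"tx": 0,"ty": 0,"tz": 0.001,"twist": 0},
  {"tx": 0,"ty": 0,"tz": 0.001,"twist": 0},
  {"tx": 0,"ty": 0,"tz": 0,"twist": 0},
])

```text
clock: 5.85
position: [0.4939, 0.1266, 0.1609]
ee_rot: [-2.059, -2.372, -0.0]
force: [-1.3, -0.1, 4.3]
width: 0.004
gripper_force: 2.0
```

>>> move_arm([
  {"tx": 0,"ty": 0,"tz": 0.001,"twist": 0},
  {"tx": 0,"ty": 0,"tz": 0.001,"twist": 0},
  {"tx": 0,"ty": 0,"tz": 0.001,"twist": 0},
  {"tx": 0,"ty": 0,"tz": 0,"twist": 0},
])

```text
clock: 6.25
position: [0.4939, 0.1266, 0.1581]
ee_rot: [-2.059, -2.372, -0.001]
force: [-1.8, 0.0, 7.3]
width: 0.004
gripper_force: 3.5
```

>>> move_arm([
  {"tx": 0,"ty": 0,"tz": 0.001,"twist": 0},
  {"tx": 0,"ty": 0,"tz": 0.001,"twist": 0},
  {"tx": 0,"ty": 0,"tz": 0,"twist": 0},
])

```text
clock: 6.55
position: [0.494, 0.1266, 0.1561]
ee_rot: [-2.06, -2.372, -0.001]
force: [-2.0, -0.9, 8.0]
width: 0.006
gripper_force: 3.9
```

```bash
python3 - <<'E'
from h import *
save("scene","s3.png");
im=np.hstack([cv2.imread("pics/%s.png"%n)[120:200,190:290] for n in("s2","s3")]);cv2.imwrite("pics/s3c.png",cv2.resize(im,None,fx=4,fy=4,interpolation=2))
print(arm.observe()["force"],arm.observe()["position"])
E
```

```text
[-2.0523 -1.5583  8.3348] [0.494  0.1267 0.1561]
```

View pics/s3c.png

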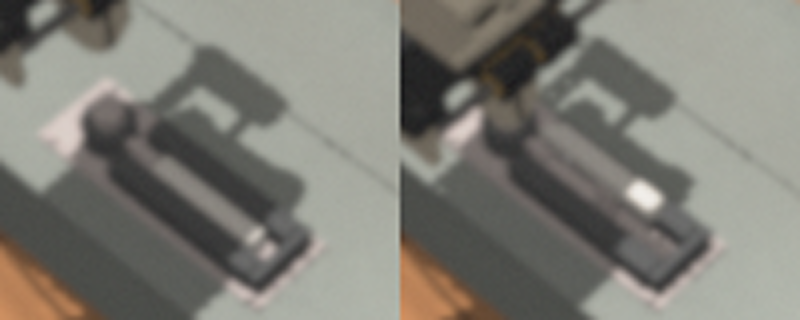

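The bar has visibly risen out of the slot (its bright end is now at about (645,195) in the right half). Retract and move over the handle.

>>> move_arm([
  {"tx": 0,"ty": 0,"tz": -0.01,"twist": 0},
  {"tx": 0,"ty": 0,"tz": -0.03,"twist": 0},
  {"tx": 0,"ty": 0,"tz": -0.04,"twist": 0},
  {"tx": 0,"ty": 0,"tz": -0.02,"twist": 0},
  {"tx": 0,"ty": 0,"tz": 0,"twist": 0},
])

```text
clock: 7.1
position: [0.4956, 0.1269, 0.259]
ee_rot: [2.058, 2.371, 0.008]
force: [1.2, 1.2, -0.2]
width: 0.007
gripper_force: 0.0
```

```bash
python3 - <<'E'
from h import *
save("scene","s4.png");save("top","t4.png")
for c in("scene","top"):
  print(c,[(np.round(x["point"],4),round(x["conf"],2)) for x in arm.place_of(c,"handle_bar")[:2]],[(np.array(x["point"])*[512,384],round(x["conf"],2)) for x in arm.look_for(c,"handle_bar")[:2]])
to([.5055,.042,.25],8.1)
A=cv2.resize(cv2.imread("pics/s4.png")[120:200,190:290],None,fx=4,fy=4,interpolation=2)
B=cv2.resize(cv2.imread("pics/t4.png")[155:235,190:290],None,fx=4,fy=4,interpolation=2)
cv2.imwrite("pics/c4.png",np.hstack([A,B]))
E
```

```text
scene [(array([0.4676, 0.424 ]), 0.79)] [(array([237.4144, 163.8144]), 0.59)]
top [(array([0.4646, 0.5117]), 0.52)] [(array([238.4896, 194.8032]), 0.52), (array([236.3904, 196.4928]), 0.47)]
t 7.4 pos [0.4932 0.1264 0.2547] F [ 0.1695  0.1798 -0.0528] tool shift [-0.0853  0.0003  0.0047] yang 8.073843012370777 tilt [-0.0019 -0.0009 -1.    ] twist -0.00029063319588023737 q [-0.7651  0.228   0.5046  1.8389 -0.122   1.1073 -0.0755]
```

View pics/c4.png

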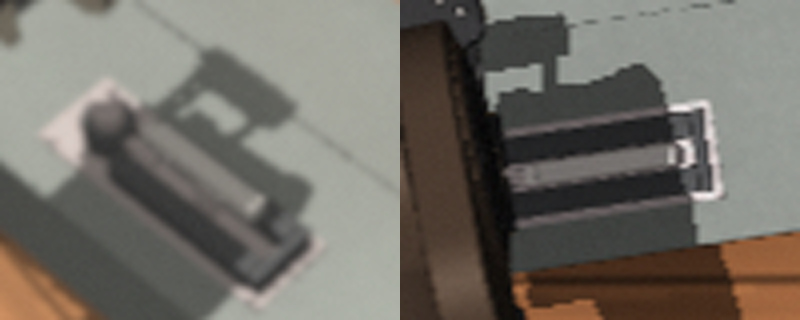

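Left half: the bar is out, running from (138,120) to (258,205), its shadow beside it. Right half (top view): the bar lies along the slot and its right end is at about (675,156).

```bash
python3 - <<'E'
from h import *
print(tri([.4676,.424],[.4646,.5117]))
print("right end",tri(np.array([190+258/4,120+203/4])/[512,384],np.array([190+272/4,155+156/4])/[512,384]))
E
```

```text
(array([0.5038, 0.0503, 0.1667]), np.float64(0.0038975853971797204))
right end (array([0.5097, 0.0015, 0.1835]), np.float64(0.005042861366509136))
```

>>> move_arm([
  {"tx": -0.0284,"ty": 0,"tz": 0,"twist": 0},
  {"tx": -0.0284,"ty": 0,"tz": 0,"twist": 0},
  {"tx": -0.0284,"ty": 0,"tz": 0,"twist": 0},
  {"tx": 0,"ty": 0,"tz": 0,"twist": 0},
  {"tx": 0,"ty": 0,"tz": 0,"twist": 0},
  {"tx": 0,"ty": 0,"tz": 0,"twist": 0},
  {"tx": 0,"ty": 0,"tz": 0,"twist": 0},
  {"tx": 0,"ty": 0,"tz": 0,"twist": 0},
], gripper=-0.3)

```text
clock: 8.2
position: [0.5057, 0.0432, 0.2556]
ee_rot: [-2.057, -2.374, 0.0]
force: [-0.3, -0.4, 0.6]
width: 0.634
gripper_force: 0.0
```

```bash
python3 - <<'E'
from h import *
to([.5055,.042,.156],8.1);print(arm.observe()["width"])
E
```

```text
t 8.2 pos [0.5057 0.0432 0.2556] F [-0.259  -0.401   0.6214] tool shift [-0.0011 -0.0004  0.0996] yang 8.164206646526402 tilt [-0.0003  0.0001 -1.    ] twist 0.000713407183626676 q [-0.6361  0.2259  0.5493  1.8449 -0.1313  1.1069  0.1034]
0.6342496477929199
```

The handle is fully out: its bar end measures z = 0.183. Descend onto the bar and grip.

>>> move_arm([
  {"tx": 0,"ty": 0,"tz": 0.03,"twist": 0},
  {"tx": 0,"ty": 0,"tz": 0.03,"twist": 0},
  {"tx": 0,"ty": 0,"tz": 0.02,"twist": 0},
  {"tx": 0,"ty": 0,"tz": 0.01,"twist": 0},
  {"tx": 0,"ty": 0,"tz": 0.008,"twist": 0},
  {"tx": 0,"ty": 0,"tz": 0,"twist": 0},
])

```text
clock: 8.8
position: [0.5057, 0.0424, 0.1574]
ee_rot: [-2.059, -2.372, 0.001]
force: [-0.8, 0.4, 0.7]
width: 0.651
gripper_force: 0.0
```

>>> move_arm([
  {"tx": 0,"ty": 0,"tz": 0,"twist": 0},
  {"tx": 0,"ty": 0,"tz": 0,"twist": 0},
  {"tx": 0,"ty": 0,"tz": 0,"twist": 0},
  {"tx": 0,"ty": 0,"tz": 0,"twist": 0},
  {"tx": 0,"ty": 0,"tz": 0,"twist": 0},
  {"tx": 0,"ty": 0,"tz": 0,"twist": 0},
  {"tx": 0,"ty": 0,"tz": 0,"twist": 0},
  {"tx": 0,"ty": 0,"tz": 0,"twist": 0},
], gripper=1, squeeze=20)

```text
clock: 9.6
position: [0.5058, 0.0422, 0.1578]
ee_rot: [-2.059, -2.372, -0.0]
force: [-0.8, -0.8, 2.1]
width: 0.15
gripper_force: 20.0
```

Gripped: opening is 13.8 mm against a 14 mm bar. Turn counter-clockwise.

>>> move_arm([
  {"tx": 0,"ty": 0,"tz": 0,"twist": -0.083},
  {"tx": 0,"ty": 0,"tz": 0,"twist": -0.083},
  {"tx": 0,"ty": 0,"tz": 0,"twist": -0.083},
  {"tx": 0,"ty": 0,"tz": 0,"twist": -0.083},
  {"tx": 0,"ty": 0,"tz": 0,"twist": -0.083},
  {"tx": 0,"ty": 0,"tz": 0,"twist": -0.083},
  {"tx": 0,"ty": 0,"tz": 0,"twist": -0.083},
  {"tx": 0,"ty": 0,"tz": 0,"twist": -0.083},
  {"tx": 0,"ty": 0,"tz": 0,"twist": -0.083},
  {"tx": 0,"ty": 0,"tz": 0,"twist": -0.083},
  {"tx": 0,"ty": 0,"tz": 0,"twist": -0.083},
  {"tx": 0,"ty": 0,"tz": 0,"twist": -0.083},
])

```text
clock: 10.8
position: [0.5071, 0.0439, 0.1579]
ee_rot: [-0.221, 3.131, 0.003]
force: [3.1, 5.6, -3.3]
width: 0.148
gripper_force: 20.0
```

>>> move_arm([
  {"tx": 0,"ty": 0,"tz": 0,"twist": 0},
  {"tx": 0,"ty": 0,"tz": 0,"twist": 0},
  {"tx": 0,"ty": 0,"tz": 0,"twist": 0},
])

```text
clock: 11.1
position: [0.5071, 0.044, 0.158]
ee_rot: [-0.214, 3.132, 0.003]
force: [3.2, 5.3, -1.3]
width: 0.152
gripper_force: 20.0
```

```bash
python3 - <<'E'
from h import *
s=arm.observe();p=s["position"]
yaw=.1415;ex=np.array([np.cos(yaw),np.sin(yaw),0])
print(s["width"],s["gripper_force"],s["ft_torque"])
r0=np.array([-.21,p[2]+.019-.110])
pr=np.zeros(2);R=Ro.from_rotvec(s["ee_rot"]).as_matrix()
for th in np.arange(1,13)*.04:
    q=np.array([r0[0]*np.cos(th)+r0[1]*np.sin(th),-r0[0]*np.sin(th)+r0[1]*np.cos(th)])-r0
    d=q-pr;pr=q; print(round(th,2),R.T@(ex*d[0]+np.array([0,0,d[1]])))
to(p,98.1)
E
```

```text
0.15235414919413348 20.017419755458832 [ 1.1858 -0.7887  0.1602]
0.04 [-0.0029  0.     -0.0083]
0.08 [-0.0032  0.     -0.0082]
0.12 [-0.0035  0.     -0.0081]
0.16 [-0.0038  0.     -0.0079]
0.2 [-0.0042  0.     -0.0078]
0.24 [-0.0045  0.     -0.0076]
0.28 [-0.0048  0.     -0.0074]
0.32 [-0.0051  0.     -0.0072]
0.36 [-0.0053  0.     -0.007 ]
0.4 [-0.0056  0.     -0.0068]
0.44 [-0.0059  0.     -0.0066]
0.48 [-0.0061  0.     -0.0063]
t 11.1 pos [0.5071 0.044  0.158 ] F [ 3.2261  5.3245 -1.3157] tool shift [0. 0. 0.] yang 97.80231847988172 tilt [ 0.0024  0.0019 -1.    ] twist -0.0033075724457586058 q [-0.3108  0.319   0.1529  1.9515 -0.0643  0.8728  1.5826]
```

>>> move_arm([
  {"tx": -0.003,"ty": 0,"tz": -0.0083,"twist": 0},
  {"tx": -0.0032,"ty": 0,"tz": -0.0082,"twist": 0},
  {"tx": -0.0035,"ty": 0,"tz": -0.0081,"twist": 0},
  {"tx": -0.0038,"ty": 0,"tz": -0.0079,"twist": 0},
  {"tx": -0.0042,"ty": 0,"tz": -0.0078,"twist": 0},
  {"tx": 0,"ty": 0,"tz": 0,"twist": 0},
])

```text
clock: 11.7
position: [0.5233, 0.0462, 0.1984]
ee_rot: [0.214, -3.134, -0.002]
force: [-1.2, 5.6, 0.7]
width: 0.15
gripper_force: 20.0
```

Forces stay low, so continue along the arc.

>>> move_arm([
  {"tx": -0.0045,"ty": 0,"tz": -0.0076,"twist": 0},
  {"tx": -0.0048,"ty": 0,"tz": -0.0074,"twist": 0},
  {"tx": -0.0051,"ty": 0,"tz": -0.0072,"twist": 0},
  {"tx": -0.0053,"ty": 0,"tz": -0.007,"twist": 0},
  {"tx": -0.0056,"ty": 0,"tz": -0.0068,"twist": 0},
  {"tx": -0.0059,"ty": 0,"tz": -0.0066,"twist": 0},
  {"tx": -0.0061,"ty": 0,"tz": -0.0063,"twist": 0},
  {"tx": -0.0064,"ty": 0,"tz": -0.0061,"twist": 0},
  {"tx": 0,"ty": 0,"tz": 0,"twist": 0},
  {"tx": 0,"ty": 0,"tz": 0,"twist": 0},
])

```text
clock: 12.7
position: [0.5658, 0.0522, 0.2531]
ee_rot: [0.214, -3.132, -0.003]
force: [-4.7, 4.8, 3.7]
width: 0.152
gripper_force: 20.0
```

```bash
python3 - <<'E'
from h import *
save("scene","s5.png");
im=cv2.imread("pics/s5.png")[60:240,120:360];cv2.imwrite("pics/s5c.png",cv2.resize(im,None,fx=3,fy=3,interpolation=2))
print(arm.observe()["force"])
E
```

```text
[-4.0967  5.3856  2.9811]
```

View pics/s5c.png

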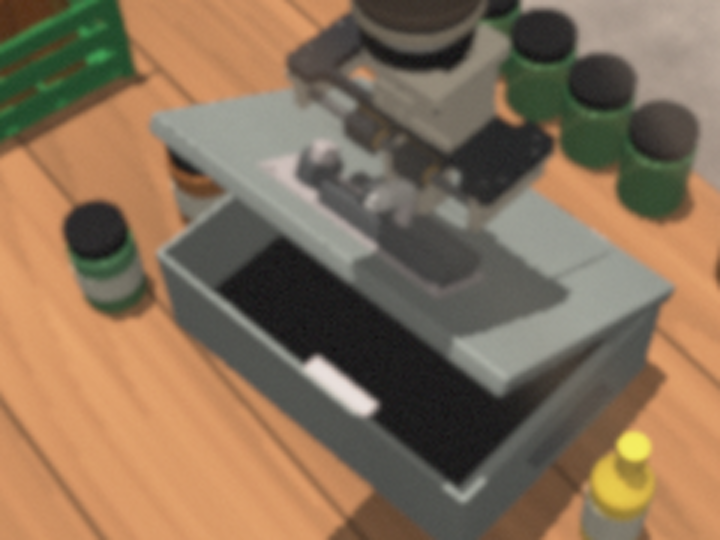

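The lid is well open, with its front edge running from (155,120) to (500,385), and the handle is turned between the fingers. Release and back off straight up.

>>> move_arm([
  {"tx": 0,"ty": 0,"tz": 0,"twist": 0},
  {"tx": 0,"ty": 0,"tz": 0,"twist": 0},
  {"tx": 0,"ty": 0,"tz": 0,"twist": 0},
  {"tx": 0,"ty": 0,"tz": 0,"twist": 0},
  {"tx": 0,"ty": 0,"tz": 0,"twist": 0},
  {"tx": 0,"ty": 0,"tz": 0,"twist": 0},
], gripper=-0.1)

```text
clock: 13.35
position: [0.5667, 0.0504, 0.253]
ee_rot: [-0.211, 3.134, -0.0]
force: [-0.3, 0.2, 0.4]
width: 0.542
gripper_force: 0.0
```

>>> move_arm([
  {"tx": 0,"ty": 0,"tz": -0.01,"twist": 0},
  {"tx": 0,"ty": 0,"tz": -0.02,"twist": 0},
  {"tx": 0,"ty": 0,"tz": -0.03,"twist": 0},
  {"tx": 0,"ty": 0,"tz": -0.03,"twist": 0},
  {"tx": 0,"ty": 0,"tz": -0.03,"twist": 0},
  {"tx": 0,"ty": 0,"tz": -0.02,"twist": 0},
  {"tx": 0,"ty": 0,"tz": 0,"twist": 0},
  {"tx": 0,"ty": 0,"tz": 0,"twist": 0},
  {"tx": 0,"ty": 0,"tz": 0,"twist": 0},
  {"tx": 0,"ty": 0,"tz": 0,"twist": 0},
])

```text
clock: 14.35
position: [0.5662, 0.0505, 0.3921]
ee_rot: [0.211, -3.133, 0.0]
force: [-0.3, -0.6, -0.6]
width: 0.55
gripper_force: 0.0
```

```bash
python3 - <<'E'
from h import *
save("scene","s6.png");
im=cv2.imread("pics/s6.png")[60:240,120:360];cv2.imwrite("pics/s6c.png",cv2.resize(im,None,fx=3,fy=3,interpolation=2))
s=arm.observe();print(s["force"],s["position"],s["width"])
E
```

```text
[-0.1948  0.8212  0.0662] [0.5663 0.0505 0.3922] 0.5524082185037102
```

View pics/s6c.png

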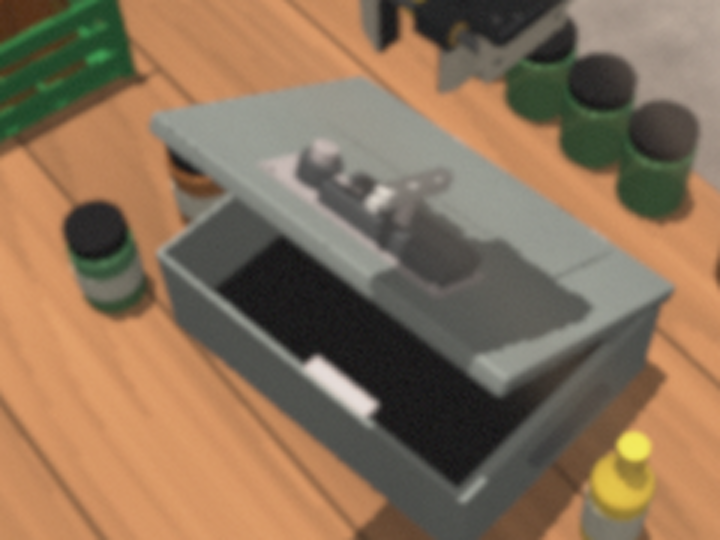

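The lid stands open by itself, unchanged from the previous picture. The handle, at (375–450, 180–200), is out and lies across the slot, the gripper is clear, and the jars and bottle in view stand as before.

```bash
python3 -c "
from cell import arm
print(arm.sign_off())"
```

```text
the job is handed in; nothing more can be done
None
```

The chest is open and the job is handed in at about 14 s of the 54 s: the handle popped at about 8 N on the button and was turned about 90° counter-clockwise, and the lid stands open by itself at roughly 0.5 rad with the gripper clear; no verdict was returned.

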